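# Catch the heat sinks for a chassis from the gravity chute

### The arm

A 7-joint arm with a two-finger parallel gripper is mounted at the origin on a cart in front of the work surface, level with it; the furniture and walls round the work are solid. World frame = base frame: x ahead of the robot, y to its left, z up, the work surface at z = 0. Lengths are in m, angles in rad, forces in N, time in s.
With the tool pointing down it reaches from about 0.425 to 0.925 m from the base axis. Payload 6.8 kg.
Tool frame: the origin (TCP) lies between the finger pads; the fingertips stand finger_overhang ahead of it and the grasp point (between the pads) lies 6 mm ahead of it (finger_overhang is the distance from the TCP to the fingertips, in m); z points along the fingers, y is the line along which they close (so a half turn about z gives the same grasp; the last joint's range is limited). The gripper opens to 85 mm and grips with 20 to 120 N. Pads are 22 mm wide; open, the fingers measure 114 mm over their backs; the gripper's body (76 mm by 85 mm) begins 54 mm behind the grasp point. The pads swing forward as they close: fully open they stand 13 mm farther back than shut.
Start: joints at [-1.328, 0.477, 0.022, 1.555, -0.011, 1.109, -0.083], TCP at [0.232, 0.634, 0.256] pointing down, gripper open.
Joint ranges: [-2.96, 2.96], [-0.34, 2.1], [-1.41, 1.46], [0.24, 2.44], [-1.37, 4.51], [0.17, 1.92], [-2.96, 2.96]. Speed limits (rad/s): [2.39, 2.39, 3.14, 3.14, 3.14, 3.14, 3.14].

### API

Orientations are given as a unit quaternion [w, x, y, z].
In Python, from station import * gives the robot as it stands.
- The arm moves only by the tool drive_tool, never from a script. Its argument "increments" is a list of rows, each an object of numbers: "claw": the finger opening in m, from 0 to 0.0854; "dx", "dy", "dz": the shift along the tool's x, y, z in m; "wx", "wy", "wz": the turn, a rotation vector about the tool's x, y, z in degrees. A call has 1 to 20 rows; each row shifts and turns the commanded pose from where the row before left it, along the tool's axes as they then stand; what a row does not reach is not made up. A row lasts 1/8 s, in which the tool goes at most 62.5 mm and 10.7 degrees, less where a joint would pass 70% of its speed; a pose out of reach is approached as far as the arm can. A call with a gripper value outside its range is refused whole. The fingers move at their own pace and stop on an object; "newtons" is the grip in N (left out, the last holds). Time passes only in rows, so rows that do not move let the fingers close. It gives the time, the measured TCP pose, the force, the opening and the grip force at its end, in the units of the state.
- get_obs(): the state, without advancing time (a new reading comes with each control period).
- read_camera(name): name is "side" or "top" or "wrist"; returns (picture, depth): 400x640x3 uint8, red, green, blue; 400x640 float32, m along the optical axis (not along the pixel's ray), 0 where there is no reading.
- calibration(name): a dict with "intrinsics" (3x3 intrinsics, pixels), "k1" (the pictures are not rectified: a ray, as slopes to the right and down, at radius r is drawn at 1 + k1 r^2 times it, then the intrinsics apply), "R" (3x3) and "t" (3): a world point X has camera coordinates R X + t; the wrist camera has in their place "mount" (4x4, takes a point from camera to tool coordinates, whose origin is the TCP and whose axes are the flange's). Camera axes: x right, y down, z forward; pixel columns grow to the right and rows downward; lengths in m; the calibration is good to about 2 mm. A picture is of the moment at which its call begins: read the wrist's pose just before it. calibration takes no time and is no camera call.
- hand_in(): hands the job in; it is judged then, once.
The state is a dict: "t": time; "q": joint angles; "joint_vel": joint speeds; "joint_torque": joint torques, N m; "eef_pos": TCP position; "tool_rot": TCP orientation; "contact_force": force on the tool from outside, world axes, zero at the start; "torque": the same for the moment, N m; "gripper_width": opening from 0.0 (shut) to 1.0 (fully open); "grasp_force": force on a finger pad.
Only numpy, scipy, OpenCV 4.12 (cv2) and the standard library are available. Lean on these libraries where they do the work, as an engineer would, in place of code of your own. Each camera call takes 0.05 s, during which the arm holds its last target. There are 200 camera calls.

### The job

Kit the empty black chassis with its three heat sinks: draw the yellow tray out of the blue rack by its tab, set it down on the free bench and let go, then take it by its black handle. Hold it up level under the mouth of the chute and push its tab against the red plate until the flap lies open and all three heat sinks have slid into the tray, spilling none. Then set the filled tray down flat inside the empty black chassis, let the flap close, and leave the chassis and the other things on the bench where they are.

Things in the scene. Friction and masses are not known exactly. Their poses are not given: they have to be found in the camera images.
- tray_centre (a point): Middle of the yellow open-topped tray, 132 (x) x 96 x 50 mm outside, walls and floor 4 mm, 0.12 kg, loose; 25 mm above its underside, z up. A tab stands out 25 mm at its -x end, a handle 63 mm at its +x end (220 mm over all). It starts in the rack, tab outward, handle inside. Held for the catch with its underside 75 mm above the bench (65 to 83 will do), it passes under the open flap.
- tray_tab (a point): Middle of the tray's yellow pull tab: a lug 25 mm long in x, 12 mm thick in y, from 8 to 36 mm above the tray's underside (top 14 mm below the rim). This point lies 79 mm from tray_centre toward -x, 22 mm above the underside. Pinch it across y from above. Axes as the tray's.
- tray_handle (a point): Middle of the tray's black handle: a bar 63 mm long in x, 14 mm thick in y, from 14 to 44 mm above the tray's underside. This point lies 100 mm from tray_centre toward +x, 29 mm above the underside. Pinch it across y from above; hold it firmly (about 40 N), as the load lies to one side. Axes as the tray's.
- rack_mouth (a point): Blue sheet-metal rack fixed to the bench, 114 mm wide, 71 mm high, 190 mm deep, roofed and closed but for its front. This point: middle of the open front, 4 mm above the bench, on the rack's floor. Its -x axis points out of the rack: draw the tray that way. Play 6 mm each side of the tray, 14 mm above it. The tray box shows about 20 mm out of the front, then the tab.
- chute_lip (a point): Chute fixed to the bench on aluminium legs: an open channel 68 mm wide inside, 160 mm long, slick white floor, sloping 24 degrees down to its mouth. This point: middle of the floor's lower edge at the mouth, 150 mm above the bench. Its x axis points level back under the chute, z up; the front legs stand 65 mm back. Bring the tray in toward +x, tab first (tray x opposite to this x), centred on y = 0.
- flap (a joint): Red spring flap hinged across the chute's lip. 0: closed, an 18 mm stop across the channel; 1.2 rad: flush with the chute floor, so the heat sinks slide over it one after another within about 2 s; end stop 1.32. It is one piece with the red plate below it; it springs shut by itself. In the chute_lip frame it is fully open with the tab's end at x = +27 mm (tray_centre at x = -64 mm).
- plate_edge (a point): Middle of the lower edge of the red trip plate, 60 mm wide, one piece with the flap, hanging 75 mm from the hinge at the lip; closed, it leans 35 degrees out, so that this edge is 43 mm in front of the lip and 85 mm above the bench. Pushed back under the chute with 1 to 3 N by the tray's tab it opens the flap.
- sink0_centre (a point): First (lowest) of three dark finned metal heat sinks, 60 x 38 x 22 mm, 0.05 kg, loose, waiting in line, 60 mm side across, in the chute behind the flap. Its centre; only the position is of use (the axes are level at the start although it lies on the slope).
- sink1_centre (a point): Second heat sink, as the first.
- sink2_centre (a point): Third (highest) heat sink, as the first.
- chassis_floor (a point): The empty black open device chassis beside the bench's front edge, 236 (x) x 400 (y) x 50 mm high, loose, 0.34 kg. This point is the middle of its inner floor, 3 mm above the bench; inside it is 228 x 390 mm, the corners cut off by about 30 mm. (The chassis stack further right, with a grey module in it, is not meant.)
- marker: Black marker pen, 136 mm long along its y, 14 mm high, loose; origin under its middle. Leave it.
- flux: Yellow bottle with an orange nozzle, 38 mm across, 99 mm high, loose; origin under its middle. Leave it.
Things that resemble listed ones, but are neither listed nor needed, are in the scene too. Leave any turquoise look-alike of the part that bears sink2_centre alone.

How it is judged:
By the outcome, as a careful person would: the job done as asked, in the order asked, and still so for the second after the job is handed in, with the robot touching nothing.
It also fails if it takes over 61 s, if anything falls off the work surface, if the arm or the gripper's body presses on something with over 40 N, if the wrist force passes 120 N, or if a joint passes its speed limit or range.

## Working session

There is one attempt and no reset: what is moved stays moved. The work goes in short steps, Python scripts to look and compute and a tool call to move; the robot and the scene stay as the last step left them, time stands still between calls to the robot, and variables do not carry over. Pictures are saved under pics/ and viewed, at most 10 in all, crops included, and the job is handed in when it is done.

Besides the shell and the picture viewer there is one more tool, called after "Emit:" as name(argument=value, ...) on one line, values as JSON. drive_tool: Moves the arm, as the interface text tells. Its arguments: {"type":"object","properties":{"increments":{"type":"array","items":{"type":"object","properties":{"claw":{"type":"number"},"dx":{"type":"number"},"dy":{"type":"number"},"dz":{"type":"number"},"wx":{"type":"number"},"wy":{"type":"number"},"wz":{"type":"number"}}}},"newtons":{"type":"number"}},"required":["increments"]}

```bash
ls; mkdir -p pics; cat > h.py <<'E'
import numpy as np, cv2
from station import *
def unproj(name,uv,T=None):
    c=calibration(name);K=np.array(c["intrinsics"]);uv=np.atleast_2d(uv).astype(float)
    p=cv2.undistortPoints(uv[:,None],K,np.array([c["k1"],0,0,0.]))[:,0]
    d=np.c_[p,np.ones(len(p))]
    if "mount" in c:
        M=T@np.array(c["mount"]);return np.repeat(M[:3,3][None],len(d),0),d@M[:3,:3].T
    R=np.array(c["R"]);t=np.array(c["t"]);return np.repeat((-R.T@t)[None],len(d),0),d@R
def plane(name,uv,z,T=None):
    o,d=unproj(name,uv,T);return o+d*((z-o[:,2])/d[:,2])[:,None]
def withdepth(name,uv,dep,T=None):
    o,d=unproj(name,uv,T);z=np.array([dep[int(v),int(u)] for u,v in np.atleast_2d(uv)]);return o+d*z[:,None]
def cloud(name,dep,T=None):
    v,u=np.mgrid[:400,:640];uv=np.c_[u.ravel(),v.ravel()]
    o,d=unproj(name,uv,T);P=(o+d*dep.ravel()[:,None]);P[dep.ravel()<=0]=np.nan;return P.reshape(400,640,3)
def pose():
    from scipy.spatial.transform import Rotation as Ro
    s=get_obs();w,x,y,z=s["tool_rot"];T=np.eye(4);T[:3,:3]=Ro.from_quat([x,y,z,w]).as_matrix();T[:3,3]=s["eef_pos"];return T
E
python3 - <<'E'
from h import *
s=get_obs();print(s);print(pose().round(3))
for n in("top","side"):
    im,d=read_camera(n);cv2.imwrite(f"pics/{n}0.png",im[:,:,::-1]);np.savez(f"{n}0.npz",im=im,d=d)
print(calibration("wrist"));print(calibration("top"))
import station;print([x for x in dir(station) if x[0]!='_'])
E
```

```text
pics
{'t': 0.0, 'q': array([-1.32812024,  0.47779665,  0.02231438,  1.55644986, -0.01152156,
        1.10928078, -0.08307452]), 'joint_vel': array([ 0.00154323,  0.00056362,  0.00103738, -0.00063391, -0.00030829,
        0.00234376, -0.00042133]), 'joint_torque': array([-8.40138346e-04, -5.96447933e+01,  1.60758700e+00, -2.81190777e+01,
        1.24991246e-02,  9.52859817e-03, -1.95204825e-05]), 'eef_pos': array([0.23175224, 0.63339147, 0.25532815]), 'tool_rot': array([-1.06555418e-04,  1.74460624e-01,  9.84663737e-01, -8.97337625e-04]), 'contact_force': array([0.01736971, 1.2000828 , 0.43638527]), 'torque': array([-0.02819482, -0.03936107,  0.03977652]), 'grasp_force': 0.0, 'gripper_width': 0.9985598271949737}
[[-0.939  0.344 -0.001  0.232]
 [ 0.344  0.939 -0.002  0.633]
 [-0.    -0.002 -1.     0.255]
 [ 0.     0.     0.     1.   ]]
{'intrinsics': array([[354.66094186,   0.        , 321.70079398],
       [  0.        , 354.66094186, 201.18317888],
       [  0.        ,   0.        ,   1.        ]]), 'k1': -0.025519795174212868, 'mount': array([[-2.41075305e-04, -9.57209217e-01, -2.89396712e-01,
         7.36917364e-02],
       [ 9.99999734e-01, -3.15793810e-05, -7.28574849e-04,
         5.65991776e-04],
       [ 6.88259592e-04, -2.89396811e-01,  9.57208970e-01,
        -1.18585410e-01],
       [ 0.00000000e+00,  0.00000000e+00,  0.00000000e+00,
         1.00000000e+00]])}
{'intrinsics': array([[446.86154119,   0.        , 321.64313751],
       [  0.        , 446.86154119, 200.62619207],
       [  0.        ,   0.        ,   1.        ]]), 'k1': 0.013554359988998406, 'R': array([[ 0.00912595, -0.99973544,  0.02111314],
       [-0.9933471 , -0.01148751, -0.11458438],
       [ 0.1147966 , -0.01992699, -0.99318913]]), 't': array([-0.15511111,  0.61571959,  1.0936354 ])}
['PlanningError', 'calibration', 'finger_overhang', 'get_obs', 'hand_in', 'read_camera']
```

View pics/top0.png

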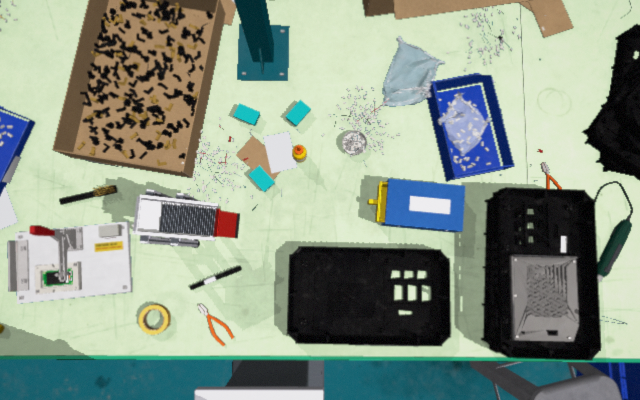

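View pics/side0.png

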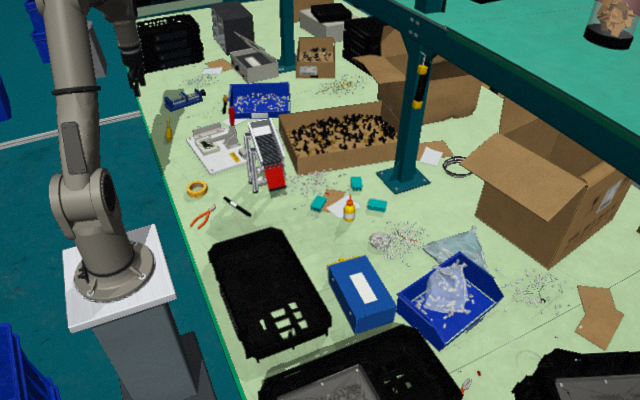

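The top view has +x up and +y left.
- The rack is at px (425,205), with its mouth to the left and the tab at about (372,205).
- The chute is at (190,218), with its red flap and plate at (228,223).
- The empty chassis is at (370,295). The one at (545,270) holds the grey module, so it is not the one meant.
- The marker is at (215,277) and the flux bottle at (300,153). The turquoise blocks near (245,115) are decoys.

Next I'll measure these.

```bash
python3 - <<'E'
from h import *
print("overhang",finger_overhang)
z=np.load("top0.npz");im,d=z["im"],z["d"];P=cloud("top",d)
def R(n,m,box):
    x0,y0,x1,y1=box;mm=np.zeros(m.shape,bool);mm[y0:y1,x0:x1]=m[y0:y1,x0:x1]
    Q=P[mm];Q=Q[~np.isnan(Q[:,0])];v,u=np.nonzero(mm)
    r=cv2.minAreaRect((Q[:,:2]*1000).astype(np.float32));print(n,len(Q),"min",np.percentile(Q,2,0).round(3),"max",np.percentile(Q,98,0).round(3),"rect",np.round(r[0],1),np.round(r[1],1),round(r[2],2))
    return mm,Q
hsv=cv2.cvtColor(im,cv2.COLOR_RGB2HSV);H,S,V=[hsv[...,i].astype(int) for i in range(3)]
print("bench z",np.nanmedian(P[230:240,250:270],axis=(0,1)))
blue=(H>100)&(H<125)&(S>100);mm,Q=R("rack",blue,(365,170,475,240))
top=mm&(P[...,2]>.06);R("racktop",top,(365,170,475,240))
yel=(H>20)&(H<35)&(S>120);mm,Q=R("tray",yel,(360,170,400,240))
for zz in(.0,.01,.02,.03,.04,.05,.06):
    k=(Q[:,2]>zz)&(Q[:,2]<=zz+.01)
    if k.sum():print(zz,k.sum(),Q[k].min(0).round(3),Q[k].max(0).round(3),Q[k].mean(0).round(3))
red=((H<6)|(H>174))&(S>150);mm,Q=R("red",red,(205,195,250,250))
for zz in np.arange(.07,.2,.015):
    k=(Q[:,2]>zz)&(Q[:,2]<=zz+.015)
    if k.sum():print(zz.round(3),k.sum(),Q[k].min(0).round(3),Q[k].max(0).round(3))
blk=(V<60);R("chassis",blk&(P[...,2]>.035),(270,235,465,355));R("chassisfloor",blk&(P[...,2]<.02),(270,235,465,355))
R("chute",(P[...,2]>.12),(120,170,250,260))
for n,p in dict(flux=(299,153),marker=(215,277),red_top=(229,224)).items():print(n,P[p[1],p[0]].round(3))
R("marker",(V<70),(185,262,245,292))
cv2.imwrite("pics/crop.png",cv2.resize(im[170:360,120:480,::-1],None,fx=2.2,fy=2.2,interpolation=cv2.INTER_CUBIC))
E
```

```text
overhang 0.025
bench z [ 0.53167084  0.00973171 -0.00093321]
rack 3197 min [ 0.549 -0.51   0.018] max [ 0.695 -0.31   0.076] rect [ 632.8 -426.9] [235.7 169.1] 85.28
racktop 3002 min [ 0.55  -0.498  0.065] max [ 0.683 -0.311  0.076] rect [ 624.6 -414.2] [211.7 149.7] 85.25
tray 412 min [ 0.568 -0.316  0.004] max [ 0.664 -0.27   0.056] rect [ 616.9 -290.8] [ 49.6 101.4] 85.23
0.0 162 [ 0.577 -0.318  0.002] [ 0.659 -0.291  0.01 ] [ 0.619 -0.309  0.007]
0.01 24 [ 0.569 -0.314  0.01 ] [ 0.66  -0.271  0.02 ] [ 0.612 -0.299  0.014]
0.02 25 [ 0.576 -0.315  0.02 ] [ 0.661 -0.276  0.029] [ 0.624 -0.292  0.025]
0.03 35 [ 0.611 -0.312  0.03 ] [ 0.66  -0.266  0.04 ] [ 0.621 -0.28   0.037]
0.04 40 [ 0.566 -0.313  0.04 ] [ 0.665 -0.268  0.05 ] [ 0.618 -0.288  0.046]
0.05 126 [ 0.566 -0.312  0.05 ] [ 0.667 -0.284  0.058] [ 0.616 -0.294  0.053]
red 517 min [0.524 0.058 0.089] max [0.578 0.092 0.161] rect [551.8  75. ] [36.7 58.6] 86.02
0.085 101 [0.524 0.056 0.086] [0.578 0.068 0.1  ]
0.1 135 [0.523 0.062 0.1  ] [0.578 0.078 0.115]
0.115 140 [0.523 0.073 0.115] [0.579 0.088 0.13 ]
0.13 44 [0.524 0.084 0.13 ] [0.58  0.09  0.137]
0.145 78 [0.524 0.083 0.15 ] [0.582 0.095 0.16 ]
0.16 19 [0.526 0.082 0.16 ] [0.581 0.088 0.164]
chassis 1333 min [ 0.269 -0.462  0.035] max [ 0.5   -0.07   0.054] rect [ 383.6 -266.2] [394.6 232.2] 89.3
chassisfloor 12353 min [ 0.277 -0.453 -0.001] max [ 0.49  -0.082  0.016] rect [ 384.1 -266.6] [387.2 221.3] 89.4
chute 3862 min [0.507 0.083 0.126] max [0.612 0.243 0.245] rect [557.6 162. ] [174.6 116. ] 86.44
flux [ 0.732 -0.091  0.069]
marker [0.423 0.118 0.013]
red_top [0.551 0.07  0.107]
marker 147 min [0.398 0.058 0.006] max [0.449 0.177 0.016] rect [422.4 117.4] [  9.4 133. ] 22.37
```

View pics/crop.png

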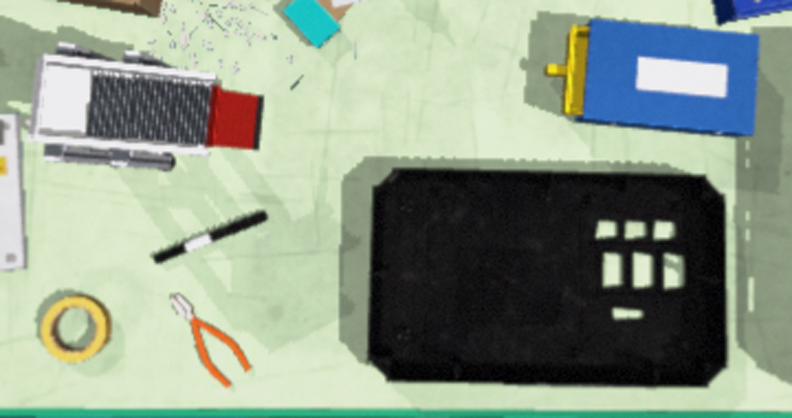

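The enlarged crop confirms it: the empty chassis is the black tray at crop (550,275), and the yellow tab is at crop (555,70). I'll turn the tool and move it above the tab.

Emit:
drive_tool(increments=[{"wz": 9.4}, {"wz": 9.4}, {"wz": 9.4}, {"wz": 9.4}, {"wz": 9.4}, {"wz": 9.4}, {"wz": 9.4}, {"wz": 9.4}, {}])

```text
schema error: expected keys claw, dx, dy, dz, wx, wy, wz
```

Emit:
drive_tool(increments=[{"dx": -0.0434, "dy": 0.0231, "dz": 0.0025, "claw": 0.045}, {"dx": -0.0434, "dy": 0.0231, "dz": 0.0025}, {"dx": -0.0434, "dy": 0.0231, "dz": 0.0025}, {"dx": -0.0434, "dy": 0.0231, "dz": 0.0025}, {"dx": -0.0434, "dy": 0.0231, "dz": 0.0025}, {"dx": -0.0434, "dy": 0.0231, "dz": 0.0025}, {"dx": -0.0434, "dy": 0.0231, "dz": 0.0025}, {"dx": -0.0434, "dy": 0.0231, "dz": 0.0025}, {"dx": -0.0434, "dy": 0.0231, "dz": 0.0025}, {"dx": -0.0434, "dy": 0.0231, "dz": 0.0025}, {"dx": -0.0434, "dy": 0.0231, "dz": 0.0025}, {"dx": -0.0434, "dy": 0.0231, "dz": 0.0025}, {"dx": -0.0434, "dy": 0.0231, "dz": 0.0025}, {"dx": -0.0434, "dy": 0.0231, "dz": 0.0025}, {"dx": -0.0434, "dy": 0.0231, "dz": 0.0025}, {"dx": -0.0434, "dy": 0.0231, "dz": 0.0025}, {"dx": -0.0434, "dy": 0.0231, "dz": 0.0025}, {"dx": -0.0434, "dy": 0.0231, "dz": 0.0025}, {"dx": -0.0434, "dy": 0.0231, "dz": 0.0025}, {}])

```text
schema error: expected keys claw, dx, dy, dz, wx, wy, wz
```

```bash
python3 - <<'E'
from h import *
T=pose();im,d=read_camera("wrist");np.savez("w1.npz",im=im,d=d,T=T);cv2.imwrite("pics/w1.png",im[:,:,::-1])
s=get_obs();print(s["t"],s["q"].round(2));print(T.round(3),s["gripper_width"])
P=cloud("wrist",d,T);hsv=cv2.cvtColor(im,cv2.COLOR_RGB2HSV);H,S,V=[hsv[...,i].astype(int) for i in range(3)]
yel=(H>20)&(H<35)&(S>120)
Q=P[yel];print(Q.shape)
for n,a,b in(("tabtop",.034,.043),("rim",.05,.057)):
    q=Q[(Q[:,2]>a)&(Q[:,2]<b)&(abs(Q[:,0]-.617)<.06)&(Q[:,1]>-.34)&(Q[:,1]<-.25)];r=cv2.minAreaRect((q[:,:2]*1000).astype(np.float32))
    print(n,len(q),np.median(q,0).round(4),np.round(r[0],1),np.round(r[1],1),r[2])
b=(H>100)&(H<125)&(S>100)&(P[...,2]>.066)&(P[...,2]<.08);q=P[b];q=q[(abs(q[:,0]-.617)<.08)&(q[:,1]<-.29)&(q[:,1]>-.55)];r=cv2.minAreaRect((q[:,:2]*1000).astype(np.float32));print("rack",np.round(r[0],1),np.round(r[1],1),r[2],q[:,2].mean())
E
```

```text
0.15 [-1.33  0.48  0.02  1.56 -0.01  1.11 -0.08]
[[-0.939  0.344 -0.     0.232]
 [ 0.344  0.939 -0.002  0.633]
 [-0.    -0.002 -1.     0.255]
 [ 0.     0.     0.     1.   ]] 0.9966801333496593
(2270, 3)
tabtop 0 [nan nan nan] [0. 0.] [0. 0.] 0.0
rim 0 [nan nan nan] [0. 0.] [0. 0.] 0.0
rack [0. 0.] [0. 0.] 0.0 nan
  return _methods._mean(a, axis=axis, dtype=dtype,
  ret = um.true_divide(
<stdin>:10: RuntimeWarning: Mean of empty slice.
  ret = ret.dtype.type(ret / rcount)
```

View pics/w1.png

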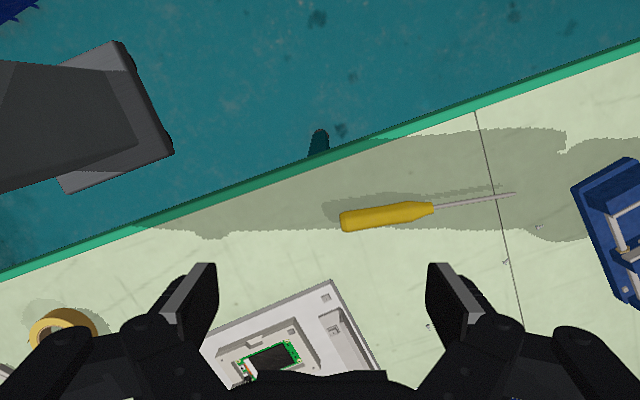

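The move was refused because every row needs all seven keys, so this picture only shows the start area, with a tape ring and a screwdriver. I'll resend with full rows.

Emit:
drive_tool(increments=[{"dx": 0, "dy": 0, "dz": 0, "wx": 0, "wy": 0, "wz": 9.4, "claw": 0.085}, {"dx": 0, "dy": 0, "dz": 0, "wx": 0, "wy": 0, "wz": 9.4, "claw": 0.045}, {"dx": 0, "dy": 0, "dz": 0, "wx": 0, "wy": 0, "wz": 9.4, "claw": 0.045}, {"dx": 0, "dy": 0, "dz": 0, "wx": 0, "wy": 0, "wz": 9.4, "claw": 0.045}, {"dx": 0, "dy": 0, "dz": 0, "wx": 0, "wy": 0, "wz": 9.4, "claw": 0.045}, {"dx": 0, "dy": 0, "dz": 0, "wx": 0, "wy": 0, "wz": 9.4, "claw": 0.045}, {"dx": 0, "dy": 0, "dz": 0, "wx": 0, "wy": 0, "wz": 9.4, "claw": 0.045}, {"dx": 0, "dy": 0, "dz": 0, "wx": 0, "wy": 0, "wz": 9.4, "claw": 0.045}])

```text
t: 1.15
eef_pos: [0.2318, 0.6337, 0.2559]
tool_rot: [0.0, 0.741, 0.672, -0.0]
contact_force: [1.4, 0.2, -0.0]
gripper_width: 0.525
grasp_force: 0.0
```

Emit:
drive_tool(increments=[{"dx": -0.0434, "dy": 0.0231, "dz": 0.0025, "wx": 0, "wy": 0, "wz": 0, "claw": 0.045}, {"dx": -0.0434, "dy": 0.0231, "dz": 0.0025, "wx": 0, "wy": 0, "wz": 0, "claw": 0.045}, {"dx": -0.0434, "dy": 0.0231, "dz": 0.0025, "wx": 0, "wy": 0, "wz": 0, "claw": 0.045}, {"dx": -0.0434, "dy": 0.0231, "dz": 0.0025, "wx": 0, "wy": 0, "wz": 0, "claw": 0.045}, {"dx": -0.0434, "dy": 0.0231, "dz": 0.0025, "wx": 0, "wy": 0, "wz": 0, "claw": 0.045}, {"dx": -0.0434, "dy": 0.0231, "dz": 0.0025, "wx": 0, "wy": 0, "wz": 0, "claw": 0.045}, {"dx": -0.0434, "dy": 0.0231, "dz": 0.0025, "wx": 0, "wy": 0, "wz": 0, "claw": 0.045}, {"dx": -0.0434, "dy": 0.0231, "dz": 0.0025, "wx": 0, "wy": 0, "wz": 0, "claw": 0.045}, {"dx": -0.0434, "dy": 0.0231, "dz": 0.0025, "wx": 0, "wy": 0, "wz": 0, "claw": 0.045}, {"dx": -0.0434, "dy": 0.0231, "dz": 0.0025, "wx": 0, "wy": 0, "wz": 0, "claw": 0.045}, {"dx": -0.0434, "dy": 0.0231, "dz": 0.0025, "wx": 0, "wy": 0, "wz": 0, "claw": 0.045}, {"dx": -0.0434, "dy": 0.0231, "dz": 0.0025, "wx": 0, "wy": 0, "wz": 0, "claw": 0.045}, {"dx": -0.0434, "dy": 0.0231, "dz": 0.0025, "wx": 0, "wy": 0, "wz": 0, "claw": 0.045}, {"dx": -0.0434, "dy": 0.0231, "dz": 0.0025, "wx": 0, "wy": 0, "wz": 0, "claw": 0.045}, {"dx": -0.0434, "dy": 0.0231, "dz": 0.0025, "wx": 0, "wy": 0, "wz": 0, "claw": 0.045}, {"dx": -0.0434, "dy": 0.0231, "dz": 0.0025, "wx": 0, "wy": 0, "wz": 0, "claw": 0.045}, {"dx": -0.0434, "dy": 0.0231, "dz": 0.0025, "wx": 0, "wy": 0, "wz": 0, "claw": 0.045}, {"dx": -0.0434, "dy": 0.0231, "dz": 0.0025, "wx": 0, "wy": 0, "wz": 0, "claw": 0.045}, {"dx": -0.0434, "dy": 0.0231, "dz": 0.0025, "wx": 0, "wy": 0, "wz": 0, "claw": 0.045}, {"dx": 0, "dy": 0, "dz": 0, "wx": 0, "wy": 0, "wz": 0, "claw": 0.045}])

```text
t: 3.65
eef_pos: [0.5925, -0.2325, 0.2085]
tool_rot: [0.001, 0.741, 0.672, -0.001]
contact_force: [-0.2, 1.6, 0.0]
gripper_width: 0.531
grasp_force: 0.0
```

```bash
cat > look.py <<'E'
from h import *
T=pose();im,d=read_camera("wrist");np.savez("w2.npz",im=im,d=d,T=T);cv2.imwrite("pics/w2.png",im[:,:,::-1])
s=get_obs();print(s["t"],s["q"].round(2));print(T.round(4),s["gripper_width"])
P=cloud("wrist",d,T);hsv=cv2.cvtColor(im,cv2.COLOR_RGB2HSV);H,S,V=[hsv[...,i].astype(int) for i in range(3)]
yel=(H>20)&(H<35)&(S>120)
Q=P[yel];print(Q.shape)
for n,a,b in(("tabtop",.034,.043),("rim",.05,.057)):
    q=Q[(Q[:,2]>a)&(Q[:,2]<b)&(abs(Q[:,0]-.617)<.06)&(Q[:,1]>-.34)&(Q[:,1]<-.25)]
    if len(q)<5:continue
    r=cv2.minAreaRect((q[:,:2]*1000).astype(np.float32))
    print(n,len(q),np.median(q,0).round(4),np.round(r[0],1),np.round(r[1],1),r[2])
b=(H>100)&(H<125)&(S>100)&(P[...,2]>.066)&(P[...,2]<.08);q=P[b];q=q[(abs(q[:,0]-.617)<.08)&(q[:,1]<-.29)&(q[:,1]>-.55)]
if len(q)>5:
    r=cv2.minAreaRect((q[:,:2]*1000).astype(np.float32));print("rack",np.round(r[0],1),np.round(r[1],1),r[2],q[:,2].mean())
E
python3 look.py
```

```text
3.7 [-0.18  0.53  0.64  1.73 -0.36  1.    0.49]
[[ 9.790e-02  9.952e-01 -3.000e-04  5.925e-01]
 [ 9.952e-01 -9.790e-02 -3.000e-03 -2.325e-01]
 [-3.000e-03 -0.000e+00 -1.000e+00  2.085e-01]
 [ 0.000e+00  0.000e+00  0.000e+00  1.000e+00]] 0.5247398338568537
(5084, 3)
tabtop 820 [ 0.6182 -0.2901  0.0403] [ 616.5 -291.7] [95.5 48.1] 5.558490753173828
rim 1079 [ 0.6056 -0.2936  0.0549] [ 617.1 -301.6] [ 24.9 102.1] 85.73133850097656
rack [ 613.1 -353.8] [ 92.8 113.3] 85.48175048828125 0.0719101482489679
```

```bash
python3 - <<'E'
from h import *
z=np.load("w2.npz");im,d,T=z["im"],z["d"],z["T"];P=cloud("wrist",d,T);hsv=cv2.cvtColor(im,cv2.COLOR_RGB2HSV);H,S=hsv[...,0],hsv[...,1]
Q=P[(H>20)&(H<35)&(S>120)]
q=Q[(Q[:,1]>-.283)&(Q[:,1]<-.22)&(Q[:,2]>.037)&(abs(Q[:,0]-.62)<.03)];print(len(q),q.min(0),q.max(0),q.mean(0))
q=Q[(Q[:,2]>.05)&(Q[:,2]<.058)&(abs(Q[:,0]-.617)<.06)];
for x0 in np.arange(.565,.67,.015):
    k=q[(q[:,0]>x0)&(q[:,0]<x0+.015)]
    if len(k):print(x0.round(3),len(k),k[:,1].max().round(4),np.percentile(k[:,1],90).round(4))
print(q[:,0].min(),q[:,0].max())
b=(H>100)&(H<125)&(S>100)&(P[...,2]>.066)&(P[...,2]<.08);q=P[b];q=q[(abs(q[:,0]-.617)<.08)&(q[:,1]<-.29)]
for x0 in np.arange(.565,.68,.02):
    k=q[(q[:,0]>x0)&(q[:,0]<x0+.02)]
    if len(k):print("rackedge",x0.round(3),k[:,1].max().round(4))
E
```

```text
283 [ 0.61261219 -0.28293771  0.03706748] [ 0.62959214 -0.22545868  0.2127013 ] [ 0.61860368 -0.26883465  0.06328469]
0.565 280 -0.2859 -0.2873
0.58 150 -0.2867 -0.2879
0.595 153 -0.2881 -0.2889
0.61 142 -0.2892 -0.29
0.625 52 -0.2904 -0.2909
0.64 77 -0.292 -0.2926
0.655 227 -0.2927 -0.294
0.5653090162293567 0.668616911138064
rackedge 0.565 -0.3038
rackedge 0.585 -0.3057
rackedge 0.605 -0.3073
rackedge 0.625 -0.3093
rackedge 0.645 -0.3118
rackedge 0.665 -0.3115
```

Emit:
drive_tool(increments=[{"dx": -0.0392, "dy": 0.0289, "dz": 0.02, "wx": 0, "wy": 0, "wz": -0.7, "claw": 0.045}, {"dx": 0, "dy": 0, "dz": 0.03, "wx": 0, "wy": 0, "wz": 0, "claw": 0.045}, {"dx": 0, "dy": 0, "dz": 0.04, "wx": 0, "wy": 0, "wz": 0, "claw": 0.045}, {"dx": 0, "dy": 0, "dz": 0.04, "wx": 0, "wy": 0, "wz": 0, "claw": 0.045}, {"dx": 0, "dy": 0, "dz": 0, "wx": 0, "wy": 0, "wz": 0, "claw": 0.045}])

```text
t: 4.32
eef_pos: [0.6159, -0.2664, 0.0757]
tool_rot: [-0.003, 0.734, 0.679, -0.001]
contact_force: [0.1, 0.5, -0.1]
gripper_width: 0.527
grasp_force: 0.0
```

Emit:
drive_tool(increments=[{"dx": 0, "dy": 0, "dz": 0.0, "wx": 0, "wy": 0, "wz": 0, "claw": 0.045}])

```text
t: 4.45
eef_pos: [0.6188, -0.2691, 0.0803]
tool_rot: [0.001, 0.735, 0.678, 0.0]
contact_force: [1.3, -0.6, 0.5]
gripper_width: 0.527
grasp_force: 0.0
```

Emit:
drive_tool(increments=[{"dx": -0.004, "dy": 0, "dz": 0.022, "wx": 0, "wy": 0, "wz": 0, "claw": 0.045}, {"dx": 0, "dy": 0, "dz": 0.02, "wx": 0, "wy": 0, "wz": 0, "claw": 0.045}, {"dx": 0, "dy": 0, "dz": 0, "wx": 0, "wy": 0, "wz": 0, "claw": 0.045}, {"dx": 0, "dy": 0, "dz": 0, "wx": 0, "wy": 0, "wz": 0, "claw": 0.03}, {"dx": 0, "dy": 0, "dz": 0, "wx": 0, "wy": 0, "wz": 0, "claw": 0.004}, {"dx": 0, "dy": 0, "dz": 0, "wx": 0, "wy": 0, "wz": 0, "claw": 0.004}, {"dx": 0, "dy": 0, "dz": 0, "wx": 0, "wy": 0, "wz": 0, "claw": 0.004}], newtons=30)

```text
t: 5.32
eef_pos: [0.6181, -0.2736, 0.0375]
tool_rot: [0.001, 0.735, 0.678, 0.0]
contact_force: [0.0, 0.1, 3.1]
gripper_width: 0.136
grasp_force: 34.8
```

Emit:
drive_tool(increments=[{"dx": 0.01, "dy": 0, "dz": -0.001, "wx": 0, "wy": 0, "wz": 0, "claw": 0.004}, {"dx": 0.02, "dy": 0, "dz": 0, "wx": 0, "wy": 0, "wz": 0, "claw": 0.004}, {"dx": 0.025, "dy": 0, "dz": 0, "wx": 0, "wy": 0, "wz": 0, "claw": 0.004}, {"dx": 0.025, "dy": 0, "dz": 0, "wx": 0, "wy": 0, "wz": 0, "claw": 0.004}, {"dx": 0.025, "dy": 0, "dz": 0, "wx": 0, "wy": 0, "wz": 0, "claw": 0.004}, {"dx": 0.025, "dy": 0, "dz": 0, "wx": 0, "wy": 0, "wz": 0, "claw": 0.004}, {"dx": 0.025, "dy": 0, "dz": 0, "wx": 0, "wy": 0, "wz": 0, "claw": 0.004}, {"dx": 0.025, "dy": 0, "dz": 0, "wx": 0, "wy": 0, "wz": 0, "claw": 0.004}, {"dx": 0.025, "dy": 0, "dz": 0, "wx": 0, "wy": 0, "wz": 0, "claw": 0.004}, {"dx": 0.025, "dy": 0, "dz": 0, "wx": 0, "wy": 0, "wz": 0, "claw": 0.004}, {"dx": 0.025, "dy": 0, "dz": 0, "wx": 0, "wy": 0, "wz": 0, "claw": 0.004}, {"dx": 0.02, "dy": 0, "dz": 0, "wx": 0, "wy": 0, "wz": 0, "claw": 0.004}, {"dx": 0.01, "dy": 0, "dz": 0.002, "wx": 0, "wy": 0, "wz": 0, "claw": 0.004}, {"dx": 0, "dy": 0, "dz": 0.002, "wx": 0, "wy": 0, "wz": 0, "claw": 0.004}, {"dx": 0, "dy": 0, "dz": 0, "wx": 0, "wy": 0, "wz": 0, "claw": 0.004}], newtons=30)

```text
t: 7.2
eef_pos: [0.6404, 0.0095, 0.0338]
tool_rot: [0.0, 0.735, 0.678, -0.0]
contact_force: [0.1, -0.2, -0.9]
gripper_width: 0.133
grasp_force: 34.3
```

```bash
python3 - <<'E'
from h import *
im,d=read_camera("top");np.savez("top1.npz",im=im,d=d)
a=im[130:260,180:480,::-1];im2,_=read_camera("side")
b=im2[120:350,200:440,::-1]
a=cv2.resize(a,(690,300),interpolation=cv2.INTER_CUBIC);b=cv2.resize(b,(313,300));cv2.imwrite("pics/pull.png",cv2.resize(np.hstack([a,b]),(800,240)))
s=get_obs();print(s["t"],s["eef_pos"],s["contact_force"],s["torque"])
E
```

```text
7.3 [0.64030766 0.00913731 0.03377063] [-0.02847912 -0.8765936  -1.69120515] [ 0.10189952  0.0186082  -0.00337905]
```

View pics/pull.png

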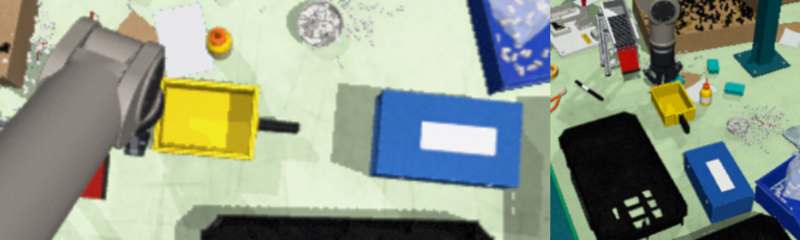

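The tray is fully out, with its handle clear at picture (280,127). The flux bottle at (218,42) has not been touched. I'll set the tray down, let go and rise.

Emit:
drive_tool(increments=[{"dx": 0, "dy": 0, "dz": 0.001, "wx": 0, "wy": 0, "wz": 0, "claw": 0.004}, {"dx": 0, "dy": 0, "dz": 0, "wx": 0, "wy": 0, "wz": 0, "claw": 0.03}, {"dx": 0, "dy": 0, "dz": 0, "wx": 0, "wy": 0, "wz": 0, "claw": 0.04}, {"dx": 0, "dy": 0, "dz": 0, "wx": 0, "wy": 0, "wz": 0, "claw": 0.04}, {"dx": 0, "dy": 0, "dz": -0.03, "wx": 0, "wy": 0, "wz": 0, "claw": 0.045}, {"dx": 0, "dy": 0, "dz": -0.05, "wx": 0, "wy": 0, "wz": 0, "claw": 0.045}, {"dx": -0.03, "dy": 0, "dz": -0.04, "wx": 0, "wy": 0, "wz": 0, "claw": 0.045}, {"dx": -0.04, "dy": 0, "dz": 0, "wx": 0, "wy": 0, "wz": 0, "claw": 0.045}, {"dx": -0.04, "dy": 0, "dz": 0, "wx": 0, "wy": 0, "wz": 0, "claw": 0.045}, {"dx": -0.04, "dy": 0, "dz": 0, "wx": 0, "wy": 0, "wz": 0, "claw": 0.045}, {"dx": -0.03, "dy": 0, "dz": 0, "wx": 0, "wy": 0, "wz": 0, "claw": 0.045}, {"dx": 0, "dy": 0, "dz": 0, "wx": 0, "wy": 0, "wz": 0, "claw": 0.045}, {"dx": 0, "dy": 0, "dz": 0, "wx": 0, "wy": 0, "wz": 0, "claw": 0.045}])

```text
t: 8.93
eef_pos: [0.6263, -0.1677, 0.1526]
tool_rot: [-0.0, 0.735, 0.678, 0.0]
contact_force: [0.3, 0.1, 0.1]
gripper_width: 0.525
grasp_force: 0.0
```

```bash
python3 - <<'E'
from h import *
T=pose();im,d=read_camera("wrist");s=get_obs();print(s["t"]);print(T.round(4))
P=cloud("wrist",d,T);hsv=cv2.cvtColor(im,cv2.COLOR_RGB2HSV);H,S,V=[hsv[...,i].astype(int) for i in range(3)]
im2,d2=read_camera("top");P2=cloud("top",d2);h2=cv2.cvtColor(im2,cv2.COLOR_RGB2HSV);np.savez("top2.npz",im=im2,d=d2)
for n,P_,H_,S_,V_ in(("wrist",P,H,S,V),("top",P2,h2[...,0],h2[...,1],h2[...,2])):
    inr=(P_[...,0]>.55)&(P_[...,0]<.70)&(P_[...,1]>-.24)&(P_[...,1]<.05)
    q=P_[(H_>20)&(H_<35)&(S_>120)&inr];q=q[(q[:,2]>.043)&(q[:,2]<.055)]
    if len(q)>5:r=cv2.minAreaRect((q[:,:2]*1000).astype(np.float32));print(n,"rim",len(q),np.round(r[0],1),np.round(r[1],1),round(r[2],2),q[:,2].mean().round(4))
    q=P_[(V_<70)&inr&(P_[...,2]<.055)&(P_[...,2]>.03)]
    if len(q)>5:r=cv2.minAreaRect((q[:,:2]*1000).astype(np.float32));print(n,"handle",len(q),np.round(r[0],1),np.round(r[1],1),round(r[2],2),q[:,2].mean().round(4))
# chute from first top picture + side : edges
z=np.load("top2.npz");im,d=z["im"],z["d"];P=P2;H,S,V=[h2[...,i].astype(int) for i in range(3)]
red=((H<6)|(H>174))&(S>150);m=np.zeros(red.shape,bool);m[190:255,200:255]=red[190:255,200:255];Q=P[m]
for x0 in np.arange(.52,.585,.01):
    k=Q[(Q[:,0]>x0)&(Q[:,0]<x0+.01)]
    if len(k):print("plate",x0.round(3),k[:,1].min().round(4),k[:,2].min().round(4),"ztop",k[:,2].max().round(4))
for y0 in np.arange(.055,.1,.01):
    k=Q[(Q[:,1]>y0)&(Q[:,1]<y0+.01)]
    if len(k):print("x-range",y0.round(3),k[:,0].min().round(4),k[:,0].max().round(4))
# chute walls
m=(V>150)&(S<60)&(P[...,1]>.09)&(P[...,1]<.27)&(P[...,0]>.48)&(P[...,0]<.64)&(P[...,2]>.14)
for y0 in np.arange(.09,.26,.02):
    k=P[m&(P[...,1]>y0)&(P[...,1]<y0+.02)]
    if len(k):print("chute",y0.round(3),k[:,0].min().round(4),k[:,0].max().round(4),k[:,2].min().round(3),k[:,2].max().round(3))
E
```

```text
8.975
[[ 7.950e-02  9.968e-01 -1.000e-04  6.263e-01]
 [ 9.968e-01 -7.950e-02  9.000e-04 -1.677e-01]
 [ 9.000e-04 -2.000e-04 -1.000e+00  1.526e-01]
 [ 0.000e+00  0.000e+00  0.000e+00  1.000e+00]]
wrist rim 6466 [632.5 -94.5] [105.8 102.1] 85.67 0.0501
wrist handle 1494 [ 635.3 -159.2] [87.9 35.4] 57.79 0.0445
top rim 192 [635.9 -39.8] [ 69.1 101. ] 84.83 0.0486
plate 0.52 0.0596 0.09 ztop 0.1618
plate 0.53 0.0575 0.0894 ztop 0.1618
plate 0.54 0.0581 0.089 ztop 0.1621
plate 0.55 0.0561 0.0894 ztop 0.1648
plate 0.56 0.0563 0.0872 ztop 0.1633
plate 0.57 0.0565 0.0894 ztop 0.1625
plate 0.58 0.0829 0.1269 ztop 0.1608
x-range 0.055 0.5238 0.5781
x-range 0.065 0.5232 0.5789
x-range 0.075 0.5229 0.5815
x-range 0.085 0.5235 0.5819
chute 0.09 0.5117 0.5942 0.146 0.2
chute 0.11 0.5133 0.5947 0.153 0.207
chute 0.13 0.5149 0.5957 0.158 0.217
chute 0.15 0.5005 0.6145 0.151 0.226
chute 0.17 0.5004 0.614 0.175 0.235
chute 0.19 0.5195 0.5997 0.191 0.244
chute 0.21 0.5038 0.6194 0.146 0.252
chute 0.23 0.5039 0.6027 0.195 0.251
chute 0.25 0.5264 0.5327 0.21 0.211
```

Emit:
drive_tool(increments=[{"dx": -0.004, "dy": 0, "dz": 0.04, "wx": 0, "wy": 0, "wz": 0, "claw": 0.045}, {"dx": 0, "dy": 0, "dz": 0.04, "wx": 0, "wy": 0, "wz": 0, "claw": 0.045}, {"dx": 0, "dy": 0, "dz": 0.025, "wx": 0, "wy": 0, "wz": 0, "claw": 0.045}, {"dx": 0, "dy": 0, "dz": 0.0126, "wx": 0, "wy": 0, "wz": 0, "claw": 0.045}, {"dx": 0, "dy": 0, "dz": 0, "wx": 0, "wy": 0, "wz": 0, "claw": 0.045}, {"dx": 0, "dy": 0, "dz": 0, "wx": 0, "wy": 0, "wz": 0, "claw": 0.03}, {"dx": 0, "dy": 0, "dz": 0, "wx": 0, "wy": 0, "wz": 0, "claw": 0.005}, {"dx": 0, "dy": 0, "dz": 0, "wx": 0, "wy": 0, "wz": 0, "claw": 0.005}, {"dx": 0, "dy": 0, "dz": 0, "wx": 0, "wy": 0, "wz": 0, "claw": 0.005}, {"dx": 0, "dy": 0, "dz": 0, "wx": 0, "wy": 0, "wz": 0, "claw": 0.005}], newtons=45)

```text
t: 10.28
eef_pos: [0.6265, -0.1729, 0.0364]
tool_rot: [0.001, 0.735, 0.678, 0.001]
contact_force: [-0.9, -0.0, 5.7]
gripper_width: 0.156
grasp_force: 46.6
```

Emit:
drive_tool(increments=[{"dx": 0, "dy": 0, "dz": -0.01, "wx": 0, "wy": 0, "wz": 0, "claw": 0.005}, {"dx": 0, "dy": 0, "dz": -0.02, "wx": 0, "wy": 0, "wz": 0, "claw": 0.005}, {"dx": 0, "dy": 0, "dz": -0.02, "wx": 0, "wy": 0, "wz": 0, "claw": 0.005}, {"dx": 0, "dy": 0, "dz": -0.015, "wx": 0, "wy": 0, "wz": 0, "claw": 0.005}, {"dx": 0, "dy": -0.01, "dz": -0.01, "wx": 0, "wy": 0, "wz": -0.8, "claw": 0.005}, {"dx": 0, "dy": -0.02, "dz": 0, "wx": 0, "wy": 0, "wz": 0, "claw": 0.005}, {"dx": 0, "dy": -0.025, "dz": 0, "wx": 0, "wy": 0, "wz": 0, "claw": 0.005}, {"dx": 0, "dy": -0.02, "dz": 0, "wx": 0, "wy": 0, "wz": 0, "claw": 0.005}, {"dx": 0.001, "dy": -0.0163, "dz": 0, "wx": 0, "wy": 0, "wz": 0, "claw": 0.005}, {"dx": 0, "dy": 0, "dz": 0, "wx": 0, "wy": 0, "wz": 0, "claw": 0.005}, {"dx": 0, "dy": 0, "dz": 0, "wx": 0, "wy": 0, "wz": 0, "claw": 0.005}], newtons=45)

```text
t: 11.65
eef_pos: [0.5353, -0.1654, 0.1105]
tool_rot: [0.0, 0.73, 0.683, 0.0]
contact_force: [-0.2, 0.8, -0.6]
gripper_width: 0.156
grasp_force: 45.5
```

```bash
cat > tray.py <<'E'
from h import *
T=pose();im,d=read_camera("wrist");s=get_obs();print(s["t"],s["contact_force"],s["grasp_force"]);print(T.round(4))
P=cloud("wrist",d,T);hsv=cv2.cvtColor(im,cv2.COLOR_RGB2HSV);H,S,V=[hsv[...,i].astype(int) for i in range(3)]
y=(H>20)&(H<35)&(S>120);zu=T[2,3]-.035
L=(P-T[:3,3])@T[:3,:3]   # tool coords
im2,d2=read_camera("top");h2=cv2.cvtColor(im2,cv2.COLOR_RGB2HSV);P2=cloud("top",d2);L2=(P2-T[:3,3])@T[:3,:3]
y2=(h2[...,0]>20)&(h2[...,0]<35)&(h2[...,1]>120)
for n,yy,l in(("wrist",y,L),("top",y2,L2)):
    q=l[yy];q=q[(q[:,0]>.02)&(q[:,0]<.22)&(abs(q[:,1])<.08)]
    rim=q[(q[:,2]>-.03)&(q[:,2]<-.005)]
    if len(rim)<20:print(n,len(rim));continue
    r=cv2.minAreaRect((rim[:,:2]*1000).astype(np.float32));print(n,"rim tool mm",len(rim),np.round(r[0],1),np.round(r[1],1),round(r[2],2))
    A=np.c_[rim[:,:2],np.ones(len(rim))];c=np.linalg.lstsq(A,rim[:,2],rcond=None)[0]
    k=abs(A@c-rim[:,2])<.002;c=np.linalg.lstsq(A[k],rim[k,2],rcond=None)[0];print("  rim plane slope x,y deg",np.degrees(c[:2]).round(2),"z@tcp",c[2].round(4),"z@centre world",(T[2,3]-(c[2]+.1*c[0])).round(4),k.sum())
cv2.imwrite("pics/tw%05d.png"%(s["t"]*100),np.vstack([im[:,:,::-1][:260,:],cv2.resize(im2[130:280,130:430,::-1],(640,320))]))
E
python3 tray.py
```

```text
11.7 [-0.36464252 -0.76396514 -1.02996577] 45.470529198646545
[[ 6.570e-02  9.978e-01  8.000e-04  5.353e-01]
 [ 9.978e-01 -6.570e-02 -0.000e+00 -1.654e-01]
 [ 0.000e+00  8.000e-04 -1.000e+00  1.105e-01]
 [ 0.000e+00  0.000e+00  0.000e+00  1.000e+00]]
wrist rim tool mm 23894 [62.7 -0. ] [102.7  75.3] 89.98
  rim plane slope x,y deg [0.51 0.06] z@tcp -0.0143 z@centre world 0.1239 15374
top rim tool mm 346 [111.6  -1. ] [112.6 101.5] 0.02
  rim plane slope x,y deg [-0.12  0.27] z@tcp -0.0119 z@centre world 0.1225 227
```

Emit:
drive_tool(increments=[{"dx": 0.015, "dy": 0, "dz": 0, "wx": 0, "wy": 0, "wz": 0, "claw": 0.005}, {"dx": 0.02, "dy": 0, "dz": 0, "wx": 0, "wy": 0, "wz": 0, "claw": 0.005}, {"dx": 0.02, "dy": 0, "dz": 0, "wx": 0, "wy": 0, "wz": 0, "claw": 0.005}, {"dx": 0.02, "dy": 0, "dz": 0, "wx": 0, "wy": 0, "wz": 0, "claw": 0.005}, {"dx": 0.016, "dy": 0, "dz": 0, "wx": 0, "wy": 0, "wz": 0, "claw": 0.005}, {"dx": 0.01, "dy": 0, "dz": 0, "wx": 0, "wy": 0, "wz": 0, "claw": 0.005}, {"dx": 0, "dy": 0, "dz": 0, "wx": 0, "wy": 0, "wz": 0, "claw": 0.005}, {"dx": 0, "dy": 0, "dz": 0, "wx": 0, "wy": 0, "wz": 0, "claw": 0.005}, {"dx": 0, "dy": 0, "dz": 0, "wx": 0, "wy": 0, "wz": 0, "claw": 0.005}, {"dx": 0, "dy": 0, "dz": 0, "wx": 0, "wy": 0, "wz": 0, "claw": 0.005}, {"dx": 0, "dy": 0, "dz": 0, "wx": 0, "wy": 0, "wz": 0, "claw": 0.005}, {"dx": 0, "dy": 0, "dz": 0, "wx": 0, "wy": 0, "wz": 0, "claw": 0.005}, {"dx": 0, "dy": 0, "dz": 0, "wx": 0, "wy": 0, "wz": 0, "claw": 0.005}, {"dx": 0, "dy": 0, "dz": 0, "wx": 0, "wy": 0, "wz": 0, "claw": 0.005}, {"dx": 0, "dy": 0, "dz": 0, "wx": 0, "wy": 0, "wz": 0, "claw": 0.005}], newtons=45)

```text
t: 13.62
eef_pos: [0.5414, -0.0647, 0.1102]
tool_rot: [-0.0, 0.73, 0.683, 0.0]
contact_force: [-0.9, -0.4, -1.6]
gripper_width: 0.158
grasp_force: 45.1
```

```bash
python3 tray.py; ls pics
```

```text
13.675 [-0.78029993 -1.08313017 -3.26669442] 45.060882568359375
[[ 0.0662  0.9978  0.      0.5414]
 [ 0.9978 -0.0662  0.     -0.0647]
 [ 0.      0.     -1.      0.1102]
 [ 0.      0.      0.      1.    ]]
wrist rim tool mm 9534 [49.4 -0.3] [102.2  43.2] 87.39
  rim plane slope x,y deg [7.92 0.03] z@tcp -0.0135 z@centre world 0.1099 9098
top 0
crop.png
pull.png
side0.png
top0.png
tw01170.png
tw01367.png
w1.png
w2.png
```

View pics/tw01367.png

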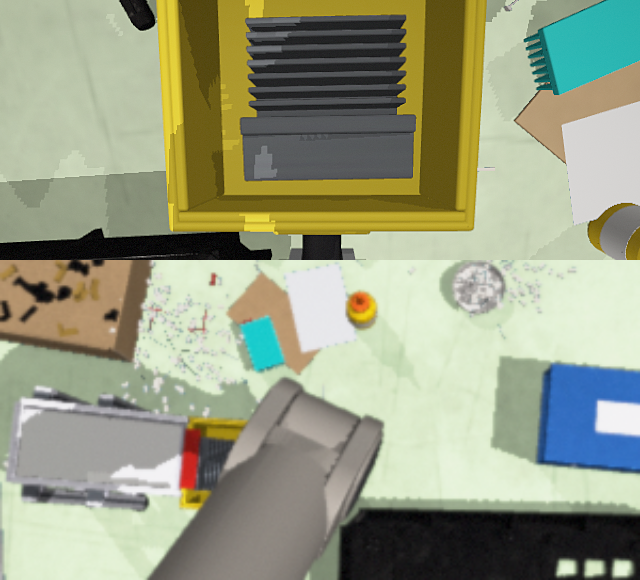

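The top view shows the chute floor empty (picture 100,440) and the flap open. The wrist view shows finned sinks inside the tray. Before backing out I'll check the tray's tilt and count the sinks.

Emit:
drive_tool(increments=[{"dx": 0, "dy": 0, "dz": 0, "wx": 0, "wy": 0, "wz": 0, "claw": 0.005}, {"dx": 0, "dy": 0, "dz": 0, "wx": 0, "wy": 0, "wz": 0, "claw": 0.005}, {"dx": 0, "dy": 0, "dz": 0, "wx": 0, "wy": 0, "wz": 0, "claw": 0.005}, {"dx": 0, "dy": 0, "dz": 0, "wx": 0, "wy": 0, "wz": 0, "claw": 0.005}], newtons=50)

```text
t: 14.22
eef_pos: [0.5414, -0.0647, 0.1102]
tool_rot: [-0.0, 0.73, 0.683, 0.0]
contact_force: [-0.0, -1.3, -2.8]
gripper_width: 0.158
grasp_force: 49.4
```

```bash
cat > tilt.py <<'E'
from h import *
T=pose();im,d=read_camera("wrist");s=get_obs();print(s["t"],s["eef_pos"].round(4),s["contact_force"].round(2),s["torque"].round(2))
L=(cloud("wrist",d,T)-T[:3,3])@T[:3,:3];hsv=cv2.cvtColor(im,cv2.COLOR_RGB2HSV);y=(hsv[...,0]>20)&(hsv[...,0]<35)&(hsv[...,1]>120)
q=L[y&(abs(abs(L[...,1])-.046)<.0035)&(L[...,0]>.03)]
for x0 in np.arange(.03,.17,.015):
    k=q[(q[:,0]>x0)&(q[:,0]<x0+.015)]
    if len(k)>5:print("rim x",x0.round(3),"z",np.percentile(k[:,2],10).round(4),len(k))
dark=L[(hsv[...,2]<140)&(hsv[...,1]<70)&(abs(L[...,1])<.042)&(L[...,0]>.035)&(L[...,0]<.17)]
for x0 in np.arange(.03,.17,.01):
    k=dark[(dark[:,0]>x0)&(dark[:,0]<x0+.01)]
    if len(k)>5:print("dark",x0.round(3),"y",np.percentile(k[:,1],[2,98]).round(3),"z",np.percentile(k[:,2],[5,50,95]).round(3))
im2,d2=read_camera("side");cv2.imwrite("pics/side%d.png"%(s["t"]*100),cv2.resize(im2[90:260,180:400,::-1],(770,595),interpolation=cv2.INTER_CUBIC))
E
python3 tilt.py; ls -t pics|head -1
```

```text
14.275 [ 0.5414 -0.0648  0.1102] [ 0.49 -1.47 -2.82] [-0.54  0.1   0.09]
rim x 0.03 z -0.009 4099
rim x 0.045 z -0.0066 4998
rim x 0.06 z -0.0043 5188
rim x 0.075 z -0.0021 5511
rim x 0.09 z 0.0002 5198
rim x 0.105 z 0.0243 710
dark 0.04 y [-0.026  0.031] z [0.003 0.004 0.005]
dark 0.05 y [-0.026  0.031] z [0.004 0.005 0.006]
dark 0.06 y [-0.026  0.031] z [0.003 0.004 0.037]
dark 0.07 y [-0.026  0.03 ] z [0.02  0.023 0.037]
dark 0.08 y [-0.026  0.03 ] z [0.022 0.025 0.035]
dark 0.09 y [-0.027  0.03 ] z [0.024 0.026 0.034]
dark 0.1 y [-0.026  0.03 ] z [0.025 0.026 0.028]
side1427.png
```

View pics/side1427.png

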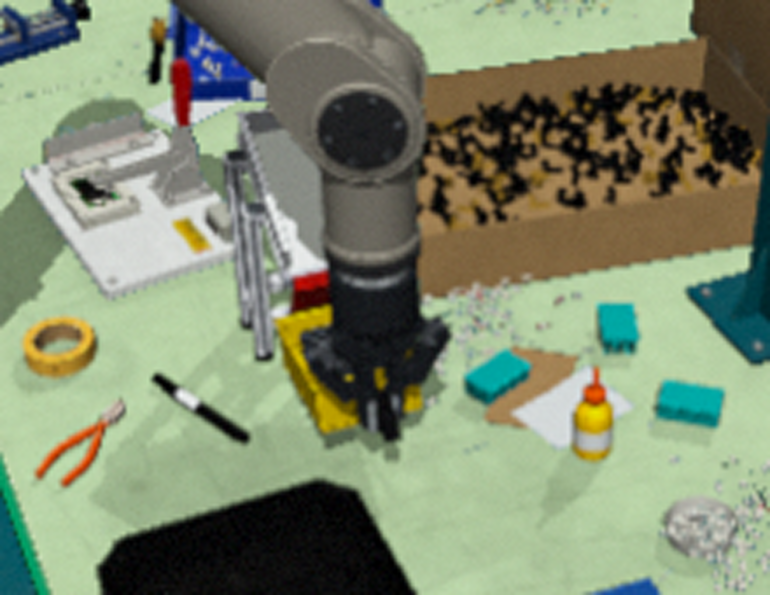

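The chute is empty, nothing lies on the bench, and the tool carries 2.8 N, which fits the tray plus three sinks. The tray has sagged about 8.5° tab-down in the grip. I'll grip harder, back out gently, then level it.

Emit:
drive_tool(increments=[{"dx": 0, "dy": 0, "dz": 0, "wx": 0, "wy": 0, "wz": 0, "claw": 0.005}, {"dx": -0.008, "dy": 0, "dz": 0, "wx": 0, "wy": 0, "wz": 0, "claw": 0.005}, {"dx": -0.015, "dy": 0, "dz": 0, "wx": 0, "wy": 0, "wz": 0, "claw": 0.005}, {"dx": -0.015, "dy": 0, "dz": 0, "wx": 0, "wy": 0, "wz": 0, "claw": 0.005}, {"dx": -0.015, "dy": 0, "dz": 0, "wx": 0, "wy": 0, "wz": 0, "claw": 0.005}, {"dx": -0.015, "dy": 0, "dz": 0, "wx": 0, "wy": 0, "wz": 0, "claw": 0.005}, {"dx": -0.015, "dy": 0, "dz": 0, "wx": 0, "wy": 0, "wz": 0, "claw": 0.005}, {"dx": -0.015, "dy": 0, "dz": 0, "wx": 0, "wy": 0, "wz": 0, "claw": 0.005}, {"dx": -0.012, "dy": 0, "dz": 0, "wx": 0, "wy": 0, "wz": 0, "claw": 0.005}, {"dx": -0.006, "dy": 0, "dz": 0, "wx": 0, "wy": 0, "wz": 0, "claw": 0.005}, {"dx": 0, "dy": 0, "dz": 0, "wx": 0, "wy": 2, "wz": 0, "claw": 0.005}, {"dx": 0, "dy": 0, "dz": 0, "wx": 0, "wy": 2.2, "wz": 0, "claw": 0.005}, {"dx": 0, "dy": 0, "dz": 0, "wx": 0, "wy": 2.2, "wz": 0, "claw": 0.005}, {"dx": 0, "dy": 0, "dz": 0, "wx": 0, "wy": 2, "wz": 0, "claw": 0.005}, {"dx": 0, "dy": 0, "dz": 0, "wx": 0, "wy": 0, "wz": 0, "claw": 0.005}, {"dx": 0, "dy": 0, "dz": 0, "wx": 0, "wy": 0, "wz": 0, "claw": 0.005}], newtons=80)

```text
t: 16.32
eef_pos: [0.5338, -0.1803, 0.1101]
tool_rot: [-0.05, 0.728, 0.682, 0.053]
contact_force: [-0.2, 0.9, -2.9]
gripper_width: 0.155
grasp_force: 81.0
```

```bash
python3 tilt.py; python3 tray.py; ls -t pics|head -1
```

```text
16.375 [ 0.5338 -0.1801  0.1101] [-0.38  0.24 -3.08] [-0.5   0.07 -0.  ]
rim x 0.03 z -0.0088 4050
rim x 0.045 z -0.0065 4965
rim x 0.06 z -0.0042 5238
rim x 0.075 z -0.0019 5458
rim x 0.09 z 0.0002 5216
rim x 0.105 z 0.0237 736
dark 0.04 y [-0.026  0.031] z [0.003 0.004 0.005]
dark 0.05 y [-0.026  0.031] z [0.004 0.005 0.007]
dark 0.06 y [-0.026  0.031] z [0.003 0.005 0.037]
dark 0.07 y [-0.026  0.03 ] z [0.021 0.023 0.038]
dark 0.08 y [-0.026  0.03 ] z [0.022 0.025 0.035]
dark 0.09 y [-0.026  0.03 ] z [0.024 0.026 0.034]
dark 0.1 y [-0.026  0.03 ] z [0.025 0.026 0.031]
16.475 [ 0.08632173  0.01204827 -3.09754644] 80.97687721252441
[[ 6.480e-02  9.979e-01  9.500e-03  5.338e-01]
 [ 9.871e-01 -6.550e-02  1.458e-01 -1.800e-01]
 [ 1.461e-01 -1.000e-04 -9.893e-01  1.101e-01]
 [ 0.000e+00  0.000e+00  0.000e+00  1.000e+00]]
wrist rim tool mm 9346 [48.4 -0.2] [102.3  40.3] 89.26
  rim plane slope x,y deg [7.87 0.03] z@tcp -0.0133 z@centre world 0.1097 8973
top rim tool mm 111 [44.3 -1.3] [99.6 28.3] 88.43
  rim plane slope x,y deg [ 0.93 -0.14] z@tcp -0.0074 z@centre world 0.116 104
tw01647.png
```

View pics/tw01647.png

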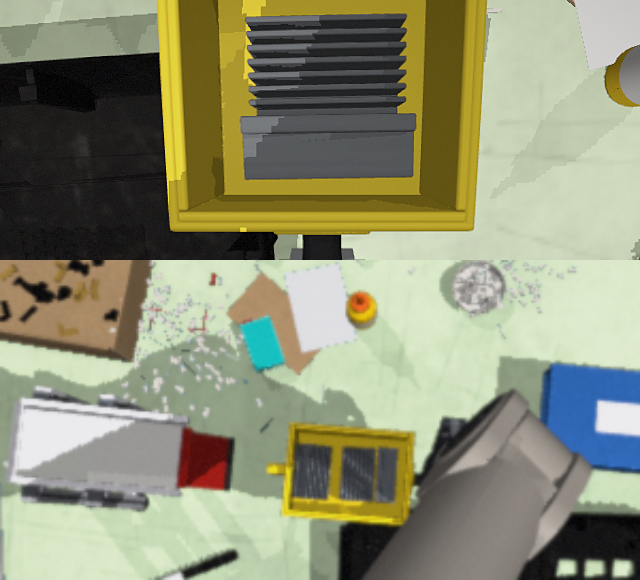

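The wrist and top views show all three sinks in the tray, at about picture (312,470), (358,472) and (386,472). The flap is shut at (205,460) and nothing has spilled. I'll carry the tray over the chassis.

Emit:
drive_tool(increments=[{"dx": -0.009, "dy": -0.008, "dz": -0.0013, "wx": 0, "wy": 0, "wz": 0, "claw": 0.005}, {"dx": -0.0163, "dy": -0.0146, "dz": -0.0024, "wx": 0, "wy": 0, "wz": 0, "claw": 0.005}, {"dx": -0.0163, "dy": -0.0146, "dz": -0.0024, "wx": 0, "wy": 0, "wz": 0, "claw": 0.005}, {"dx": -0.0163, "dy": -0.0146, "dz": -0.0024, "wx": 0, "wy": 0, "wz": 0, "claw": 0.005}, {"dx": -0.0163, "dy": -0.0146, "dz": -0.0024, "wx": 0, "wy": 0, "wz": 0, "claw": 0.005}, {"dx": -0.0163, "dy": -0.0146, "dz": -0.0024, "wx": 0, "wy": 0, "wz": 0, "claw": 0.005}, {"dx": -0.0163, "dy": -0.0146, "dz": -0.0024, "wx": 0, "wy": 0, "wz": 0, "claw": 0.005}, {"dx": -0.0163, "dy": -0.0146, "dz": -0.0024, "wx": 0, "wy": 0, "wz": 0, "claw": 0.005}, {"dx": -0.0163, "dy": -0.0146, "dz": -0.0024, "wx": 0, "wy": 0, "wz": 0, "claw": 0.005}, {"dx": -0.0163, "dy": -0.0146, "dz": -0.0024, "wx": 0, "wy": 0, "wz": 0, "claw": 0.005}, {"dx": -0.008, "dy": -0.0073, "dz": -0.0012, "wx": 0, "wy": 0, "wz": 0, "claw": 0.005}, {"dx": 0, "dy": 0, "dz": 0, "wx": 0, "wy": 0, "wz": 0, "claw": 0.005}, {"dx": 0, "dy": 0, "dz": 0, "wx": 0, "wy": 0, "wz": 0, "claw": 0.005}], newtons=80)

```text
t: 18.15
eef_pos: [0.3771, -0.3353, 0.1101]
tool_rot: [-0.05, 0.728, 0.682, 0.054]
contact_force: [-0.4, 1.5, -2.3]
gripper_width: 0.155
grasp_force: 80.9
```

```bash
python3 tilt.py|grep -v dark; python3 - <<'E'
from h import *
print(pose().round(4))
im,d=read_camera("top");P=cloud("top",d);h=cv2.cvtColor(im,cv2.COLOR_RGB2HSV)
m=(h[...,2]<60)&(P[...,2]>.035)&(P[...,2]<.056);mm=np.zeros_like(m);mm[235:355,270:465]=m[235:355,270:465];q=P[mm];print("chassis",np.percentile(q,[2,98],axis=0).round(3))
E
```

```text
18.2 [ 0.3771 -0.3352  0.1101] [ 0.44 -0.26 -3.11] [-0.5   0.04 -0.02]
rim x 0.03 z -0.0089 4067
rim x 0.045 z -0.0065 4959
rim x 0.06 z -0.0042 5219
rim x 0.075 z -0.0019 5450
rim x 0.09 z 0.0003 5238
rim x 0.105 z 0.0238 722
[[ 6.400e-02  9.979e-01  9.700e-03  3.771e-01]
 [ 9.871e-01 -6.470e-02  1.462e-01 -3.351e-01]
 [ 1.466e-01  2.000e-04 -9.892e-01  1.100e-01]
 [ 0.000e+00  0.000e+00  0.000e+00  1.000e+00]]
chassis [[ 0.269 -0.463  0.036]
 [ 0.5   -0.069  0.054]]
```

Now I'll lower it about 67 mm and feel for the floor.

Emit:
drive_tool(increments=[{"dx": -0.0015, "dy": 0, "dz": 0.0099, "wx": 0, "wy": 0, "wz": 0, "claw": 0.005}, {"dx": -0.0022, "dy": 0, "dz": 0.0148, "wx": 0, "wy": 0, "wz": 0, "claw": 0.005}, {"dx": -0.0022, "dy": 0, "dz": 0.0148, "wx": 0, "wy": 0, "wz": 0, "claw": 0.005}, {"dx": -0.0022, "dy": 0, "dz": 0.0148, "wx": 0, "wy": 0, "wz": 0, "claw": 0.005}, {"dx": -0.001, "dy": 0, "dz": 0.0069, "wx": 0, "wy": 0, "wz": 0, "claw": 0.005}, {"dx": -0.0006, "dy": 0, "dz": 0.004, "wx": 0, "wy": 0, "wz": 0, "claw": 0.005}, {"dx": 0, "dy": 0, "dz": 0, "wx": 0, "wy": 0, "wz": 0, "claw": 0.005}, {"dx": 0, "dy": 0, "dz": 0, "wx": 0, "wy": 0, "wz": 0, "claw": 0.005}], newtons=80)

```text
t: 19.3
eef_pos: [0.3766, -0.3362, 0.0445]
tool_rot: [-0.05, 0.728, 0.681, 0.054]
contact_force: [0.1, 0.1, -2.4]
gripper_width: 0.151
grasp_force: 80.9
```

Emit:
drive_tool(increments=[{"dx": -0.0003, "dy": 0, "dz": 0.002, "wx": 0, "wy": 0, "wz": 0, "claw": 0.005}, {"dx": -0.0003, "dy": 0, "dz": 0.002, "wx": 0, "wy": 0, "wz": 0, "claw": 0.005}, {"dx": 0, "dy": 0, "dz": 0, "wx": 0, "wy": 0, "wz": 0, "claw": 0.005}, {"dx": 0, "dy": 0, "dz": 0, "wx": 0, "wy": 0, "wz": 0, "claw": 0.005}], newtons=80)

```text
t: 19.8
eef_pos: [0.3765, -0.336, 0.0402]
tool_rot: [-0.05, 0.728, 0.681, 0.054]
contact_force: [0.1, -0.3, -1.7]
gripper_width: 0.151
grasp_force: 81.1
```

Emit:
drive_tool(increments=[{"dx": -0.0002, "dy": 0, "dz": 0.001, "wx": 0, "wy": 0, "wz": 0, "claw": 0.005}, {"dx": 0, "dy": 0, "dz": 0, "wx": 0, "wy": 0, "wz": 0, "claw": 0.005}, {"dx": 0, "dy": 0, "dz": 0, "wx": 0, "wy": 0, "wz": 0, "claw": 0.005}], newtons=80)

```text
t: 20.18
eef_pos: [0.3765, -0.3361, 0.04]
tool_rot: [-0.05, 0.728, 0.681, 0.054]
contact_force: [-1.8, 1.1, 9.2]
gripper_width: 0.153
grasp_force: 82.8
```

The tray is on the chassis floor. I'll release it and rise.

Emit:
drive_tool(increments=[{"dx": 0, "dy": 0, "dz": -0.0005, "wx": 0, "wy": 0, "wz": 0, "claw": 0.005}, {"dx": 0, "dy": 0, "dz": 0, "wx": 0, "wy": 0, "wz": 0, "claw": 0.025}, {"dx": 0, "dy": 0, "dz": 0, "wx": 0, "wy": 0, "wz": 0, "claw": 0.04}, {"dx": 0, "dy": 0, "dz": 0, "wx": 0, "wy": 0, "wz": 0, "claw": 0.045}, {"dx": 0.003, "dy": 0, "dz": -0.02, "wx": 0, "wy": 0, "wz": 0, "claw": 0.045}, {"dx": 0.0045, "dy": 0, "dz": -0.03, "wx": 0, "wy": 0, "wz": 0, "claw": 0.045}, {"dx": 0.006, "dy": 0, "dz": -0.04, "wx": 0, "wy": 0, "wz": 0, "claw": 0.045}, {"dx": 0.006, "dy": 0, "dz": -0.04, "wx": 0, "wy": -4, "wz": 0, "claw": 0.045}, {"dx": 0, "dy": 0, "dz": -0.04, "wx": 0, "wy": -4.4, "wz": 0, "claw": 0.045}, {"dx": -0.03, "dy": 0.02, "dz": 0, "wx": 0, "wy": 0, "wz": 0, "claw": 0.045}, {"dx": -0.03, "dy": 0.03, "dz": 0, "wx": 0, "wy": 0, "wz": 0, "claw": 0.045}, {"dx": -0.03, "dy": 0.03, "dz": 0, "wx": 0, "wy": 0, "wz": 0, "claw": 0.045}, {"dx": -0.03, "dy": 0.03, "dz": 0, "wx": 0, "wy": 0, "wz": 0, "claw": 0.045}, {"dx": 0, "dy": 0, "dz": 0, "wx": 0, "wy": 0, "wz": 0, "claw": 0.045}, {"dx": 0, "dy": 0, "dz": 0, "wx": 0, "wy": 0, "wz": 0, "claw": 0.045}])

```text
t: 22.05
eef_pos: [0.4772, -0.4656, 0.2116]
tool_rot: [-0.0, 0.73, 0.683, -0.0]
contact_force: [1.0, -0.1, 0.4]
gripper_width: 0.525
grasp_force: 0.0
```

```bash
python3 - <<'E'
from h import *
im,d=read_camera("top");cv2.imwrite("pics/end.png",cv2.resize(im[120:370,120:520,::-1],(800,500)))
P=cloud("top",d);h=cv2.cvtColor(im,cv2.COLOR_RGB2HSV);H,S,V=[h[...,i].astype(int) for i in range(3)]
q=P[(H>20)&(H<35)&(S>120)&(P[...,0]<.5)&(P[...,0]>.28)&(P[...,1]<-.08)&(P[...,2]>.043)];r=cv2.minAreaRect((q[:,:2]*1000).astype(np.float32));print(r,np.percentile(q[:,2],[5,50,95]))
k=(q[:,2]>.045);A=np.c_[q[k,:2],np.ones(k.sum())];print(np.degrees(np.linalg.lstsq(A,q[k,2],rcond=None)[0][:2]))
m=(V<60)&(P[...,2]>.035)&(P[...,2]<.056);mm=np.zeros_like(m);mm[235:355,270:465]=m[235:355,270:465];print("chassis",np.percentile(P[mm],[2,98],axis=0).round(3))
s=get_obs();print(s["t"],s["eef_pos"],s["contact_force"])
E
```

```text
((367.1993408203125, -483.83258056640625), (633.0089721679688, 124.44445037841797), 86.26409912109375) [0.0472127  0.05123544 0.05544669]
[ 0.32191008 -1.1827634 ]
chassis [[ 0.269 -0.463  0.036]
 [ 0.5   -0.069  0.054]]
22.1 [ 0.47710933 -0.46536473  0.21155397] [ 0.15409506 -0.05949097  0.00205312]
```

View pics/end.png

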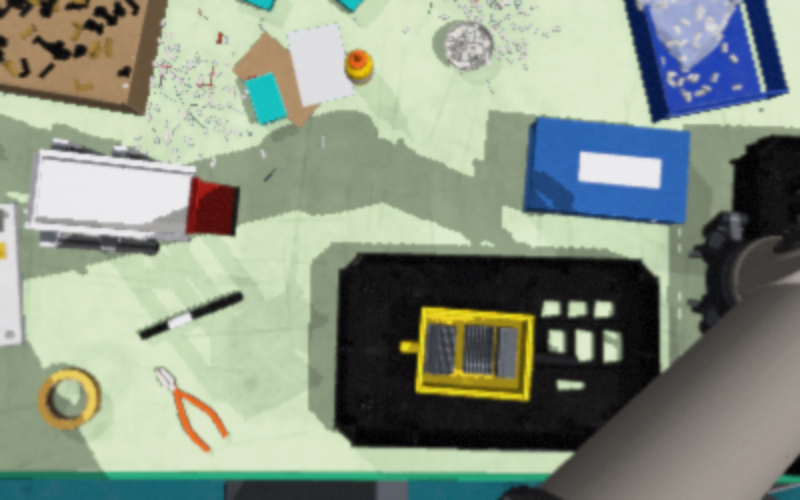

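The tray lies in the chassis at picture (475,352) with three sinks in it. The chute is empty, the flap is closed at (213,205), and the chassis, marker and flux bottle have not moved. Handing in.

```bash
python3 -c "from station import *;print(hand_in())"
```

```text
the job is handed in; nothing more can be done
None
```

The job is handed in at 22 s: the tray with all three heat sinks lies in the empty chassis, the flap is closed and nothing else moved, though during the catch the tray sagged about 8.5° tab-down in the grip (nothing spilled) and was levelled again before it was set down.

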